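Reverse the ratchet and clamp the part

ROBOT

A 7-joint arm with a two-finger parallel gripper is mounted at the origin on the work surface. World frame = base frame: x ahead of the robot, y to its left, z up, the work surface at z = 0. Lengths are in m, angles in rad, forces in N, time in s.
With the tool pointing down it reaches from about 0.4 to 0.85 m from the base axis. Payload 10.4 kg.
Tool frame: the origin (TCP) lies on the front face of the gripper's body, between the roots of the fingers; the fingertips stand 70 mm ahead of it and the grasp point (between the pads) lies 51 mm ahead of it (grasp_offset is the distance from the TCP to the grasp point, in m); z points along the fingers, y is the direction in which the jaws open and shut (so a half turn about z gives the same grasp; the last joint's range is limited). The gripper opens to 87 mm and grips with 3 to 60 N. Pads are 19 mm wide; open, the fingers measure 117 mm over their backs; the gripper's body (75 mm by 190 mm) begins 51 mm behind the grasp point.
Start: joints at [1.187, 0.332, -0.065, 1.46, 0.022, 1.35, -0.088], TCP at [0.221, -0.585, 0.292] pointing down, gripper open.
Joint ranges: [-2.6, 2.6], [-0.5, 2.12], [-1.47, 1.34], [0.16, 2.42], [-1.27, 4.41], [0.06, 2.06], [-2.6, 2.6]. Speed limits (rad/s): [2.22, 2.22, 2.79, 2.79, 3.14, 3.14, 3.14].

INTERFACE

Orientations are given as a unit quaternion [x, y, z, w].
In Python, from bench import * gives the robot as it stands. The module is installed in compiled form; this text tells all that it offers.
- The arm moves only by the tool arm_command, never from a script. Its argument "commands" is a list of rows, each a list of 3 entries, a list of its own where there are three numbers: the opening in per cent of the stroke, from 0 (shut) to 100 (fully open), then the shift along the tool's x, y, z in m, then the turn, a rotation vector about the tool's x, y, z in rad. A call has exactly 10 rows; each row is the pose to reach, as a shift and turn from the pose commanded when the call began, along the tool's axes at that moment; what a row does not reach only later rows make up. A row lasts 1/12 s, in which the tool goes at most 41.7 mm and 7.16 degrees, less where a joint would pass 70% of its speed; a pose out of reach is approached as far as the arm can. A call with a gripper value outside its range is refused whole. The fingers move at their own pace and stop on an object; "squeeze" is the grip in N (left out, the last holds). Time passes only in rows, so rows that repeat a pose let the fingers close, or fill a call up. It gives the time, the measured TCP pose, the force and the opening at its end, in the units of the state.
- read_state(): the state, without advancing time (a new reading comes with each control period).
- camera(name): name is "side" or "top"; returns a dict with "pixels" (420x560x3 uint8, red, green, blue), "fx", "fy", "cx", "cy" (pixels), "dist_coeffs" ([k1, k2, p1, p2, k3] as OpenCV has them; the pictures are not rectified), "rvec" (rotation vector, rad) and "tvec" (3), from world to camera coordinates, as OpenCV has them. Camera axes: x right, y down, z forward; pixel columns grow to the right and rows downward; lengths in m; the calibration is good to about 2 mm. A picture is of the moment at which its call begins. There is no depth.
- close_job(): hands the job in, once; it reports no verdict.
The state is a dict: "time": time; "joint_positions": joint angles; "joint_vel": joint speeds; "joint_torque": joint torques, N m; "ee_pos": TCP position; "eef_rot": TCP orientation; "ft_force": force on the tool from outside, world axes, zero at the start; "torque": the same for the moment, N m; "width": finger opening in m.
Only numpy, scipy, OpenCV 4.12 (cv2) and the standard library are available. Lean on these libraries where they do the work, as an engineer would, in place of code of your own. Each camera call takes 0.05 s, during which the arm holds its last target.

TASK

Clamp the yellow part in the ratchet clamp: flip the red reversing lever over to its green-dot side so that the handle drives clockwise, then work the handle to and fro until the jaw has pushed the part against the blue stop and holds it firmly. Tighten by feel and do not overtighten; work only the lever and the handle, let go at the end, and leave the other things on the bench alone.

Things in the scene. Friction and masses are not known exactly. Their poses are not given: they have to be found in the camera images.
- grip (a point): Centre, on the axis, of the upright round black grip (22 mm diameter, z 73 to 126 mm above the bench; all z so) at the end of the ratchet handle: a flat steel bar 22 mm wide, top z = 73 mm, turning level about the spindle with the grip axis 160 mm from it. Feel here: idle stroke 2 to 3 N, driving with the jaw running free about 6.5 N; each 10 N of clamping adds about 1.3 N.
- lever_peg (a point): Middle of the red peg (12 mm diameter, z 80 to 104 mm) on the end of the red reversing lever. The lever lies on the handle, turns level about a pivot on the handle 56 mm from the spindle and points towards the grip; peg 45 mm from the pivot. Pushed or pinched sideways it moves at 3 to 5 N (the handle may yield a little) and stays put. Below it is the handle's cross bar (top z = 73 mm).
- lever (a joint): Lever angle relative to the handle, rad, clockwise from above positive. Stops at -0.5 (over the white dot: only anticlockwise swings drive, clockwise ones idle) and 0.5 (over the green dot: only clockwise swings drive, anticlockwise ones idle with light clicks). Starts near -0.48; flipped means beyond 0.3, best pushed to the stop.
- handle (a joint): Swing of the handle, rad, clockwise from above positive; 0: it points along clamp's +y. Hard stops at -0.5 and 0.5, so strokes must be repeated. A clockwise stroke idles up to 0.32 rad (20-tooth wheel) before it catches a tooth. Once the part is pinched, 0.1 rad more adds some 20 N of clamping. The screw holds by friction when the handle is let go or swung back.
- clamp: Clamp fixed to the bench: origin on the vertical spindle axis at bench height, z up; +y is along the handle at mid swing; part and stop lie towards -y and the jaw moves to -y. Base plate 150 by 300 mm, 12 mm thick; grey housing below a steel 20-tooth wheel of 74 mm diameter; spindle head top at z = 85 mm.
- jaw (a joint): Travel of the steel jaw towards the stop, m, 0 (open) at the start; 20 mm per rad of spindle turn. Firm means at least 20 N between jaw and part; above 80 N the part is damaged. Aim for 35 to 50 N: stop when a slow pull takes 11 to 12.5 N at the grip. Standing still, the hand feels less (about half) than while moving.
- jaw_face (a point): Point midway between the tips of the two round steel buttons of the jaw, facing the part, z = 30 mm.
- part_mid (a point): Centre of the yellow block to be clamped: 56 mm (its x) by 50 mm (its y, across the jaws) by 36 mm high, loose on the base plate between jaw and stop, 0.35 kg.
- stop_face (a point): Point midway between the tips of the two steel buttons of the fixed blue stop, facing the part; fixed in a different place each time. With the part against it part_mid is 25 mm from this point.
- stop: The fixed blue stop block; frame parallel to clamp.
- part: The same yellow block; origin at the middle of its underside.
- spare_mid (a point): Centre of a white spare block, 56 by 50 by 36 mm, on the bench: leave alone.
- jar_top (a point): Top of a small clear jar, 60 mm diameter, 70 mm high, on the bench: leave alone.
- driver_grip (a point): Handle of a blue screwdriver lying on the bench: leave alone.
Mind the look-alikes: they are no part of the job. Of the things that look like the part, the middle-sized one is meant.

How it is judged:
By the outcome, as a careful person would: the job done as asked, in the order asked, and still so for the second after the job is handed in, with the robot touching nothing.
It also fails if it takes over 72 s, if anything falls off the work surface, if the arm or the gripper's body presses on something with over 40 N, if the wrist force passes 120 N, or if a joint passes its speed limit or range.

## Working session

There is one attempt and no reset: what is moved stays moved. The work goes in short steps, Python scripts to look and compute and a tool call to move; the robot and the scene stay as the last step left them, time stands still between calls to the robot, and variables do not carry over. Pictures are saved under pics/ and viewed, and the job is handed in when it is done.

Besides the shell and the picture viewer there is one more tool, called after "Call:" by a JSON object that holds its "name" and its "arguments", one argument or row to a line. arm_command: Moves the arm, as the interface text tells. Its arguments: {"type":"object","properties":{"commands":{"type":"array","items":{"type":"array"}},"squeeze":{"type":"number"}},"required":["commands"]}

```bash
mkdir -p pics; python3 - <<'E'
from bench import *
import cv2,pickle
s=read_state()
for k in ['time','ee_pos','eef_rot','ft_force','width']: print(k,s[k])
for n in ['side','top']:
    c=camera(n); pickle.dump(c,open(f'{n}0.pkl','wb'))
    cv2.imwrite(f'pics/{n}0.png',cv2.cvtColor(c['pixels'],cv2.COLOR_RGB2BGR))
    print(n,c['fx'],c['rvec'],c['tvec'],c['dist_coeffs'])
E
```

```text
time 0.0
ee_pos [ 0.22050893 -0.58448169  0.291452  ]
eef_rot [ 9.83771442e-01  1.79424702e-01 -1.72597744e-04 -7.04333027e-04]
ft_force [ 0.32656507 -0.64235066  0.5910049 ]
width 0.08672678457226551
side 477.72633209009956 [ 0.7879308  -2.63038128  1.0370032 ] [0.43007424 0.27626544 1.00564579] [-0.01818471  0.          0.          0.          0.        ]
top 469.5555545335262 [ 2.12763881 -2.1060223   0.18812796] [-0.00748958  0.54843849  1.10230847] [0.00729256 0.         0.         0.         0.        ]
```

View pics/side0.png

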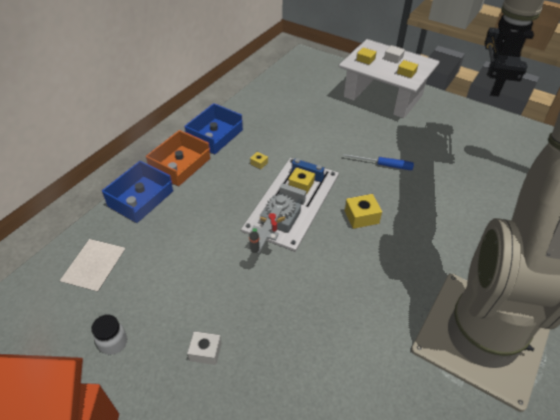

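View pics/top0.png

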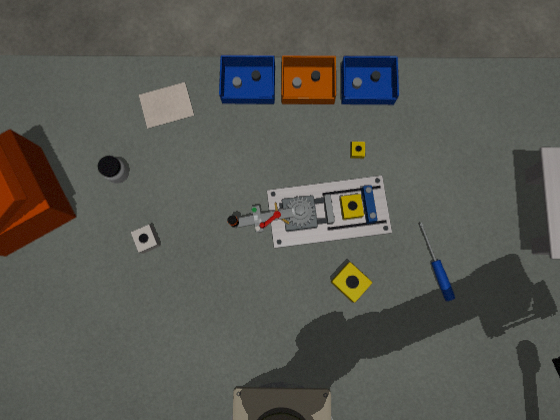

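The side view shows the clamp at about (290,200), and the top view shows it at about (328,212). In the top view there are three yellow blocks: a small one at (358,149), a large one at (352,282), and a middle-sized one between jaw and stop at (352,206). The one in the clamp fits the description. I'll confirm that with a crop.

```bash
cat > h.py <<'E'
import numpy as np,cv2,pickle
def K(c): return np.array([[c['fx'],0,c['cx']],[0,c['fy'],c['cy']],[0,0,1.]])
def ray(c,uv):
    p=cv2.undistortPoints(np.array([[uv]],float),K(c),np.array(c['dist_coeffs'],float))[0,0]
    R=cv2.Rodrigues(np.array(c['rvec'],float))[0]; t=np.array(c['tvec'],float).ravel()
    return -R.T@t, R.T@np.array([p[0],p[1],1.])
def atz(c,uv,z):
    o,d=ray(c,uv); return o+d*(z-o[2])/d[2]
def proj(c,P):
    return cv2.projectPoints(np.array(P,float).reshape(-1,3),np.array(c['rvec'],float),np.array(c['tvec'],float),K(c),np.array(c['dist_coeffs'],float))[0][:,0]
def crop(c,x0,y0,w,h,s,fn):
    im=cv2.cvtColor(c['pixels'],cv2.COLOR_RGB2BGR)[y0:y0+h,x0:x0+w]
    cv2.imwrite(fn,cv2.resize(im,None,fx=s,fy=s,interpolation=cv2.INTER_CUBIC))
E
python3 - <<'E'
from h import *
c=pickle.load(open('top0.pkl','rb'));d=pickle.load(open('side0.pkl','rb'))
crop(c,220,165,180,90,4.4,'pics/tc0.png'); crop(d,235,140,120,120,5,'pics/sc0.png')
for n,uv,z in [('base tl',(273,193),.012),('tr',(378,181),.012),('br',(387,236),.012),('bl',(279,242),.012),('grip',(233,221),.126),('spindle',(301,211),.085),('part',(352,206),.036)]: print(n,atz(c,uv,z).round(4))
E
```

```text
base tl [0.5875 0.0285 0.012 ]
tr [ 0.6213 -0.2403  0.012 ]
br [ 0.4797 -0.2591  0.012 ]
bl [0.4619 0.0115 0.012 ]
grip [0.4963 0.1145 0.126 ]
spindle [ 0.5283 -0.0417  0.085 ]
part [ 0.5509 -0.1695  0.036 ]
```

View pics/tc0.png

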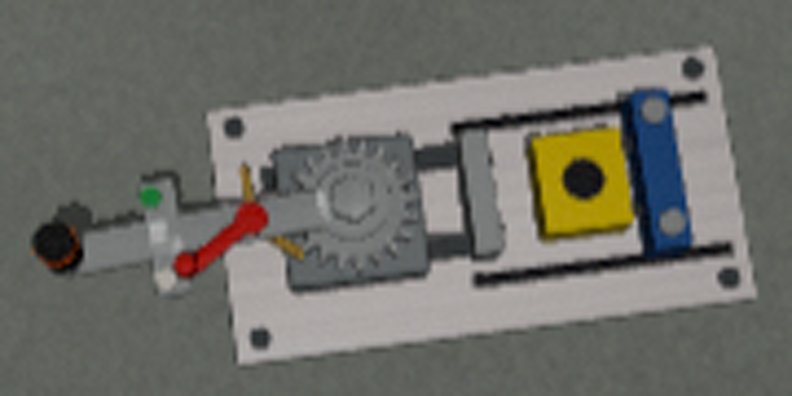

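View pics/sc0.png

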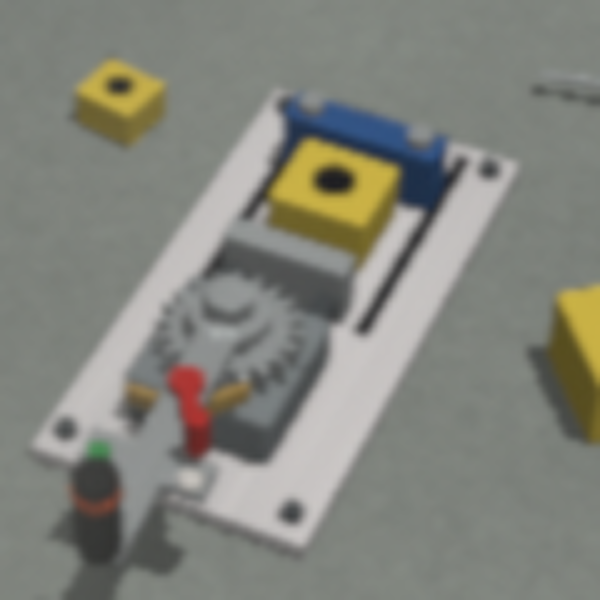

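The crop confirms it: the middle-sized yellow block sits between the jaw and the blue stop, and the red lever is on the white-dot side. Next I'll work out the poses.

```bash
python3 - <<'E'
from h import *
c=pickle.load(open('top0.pkl','rb'));d=pickle.load(open('side0.pkl','rb'))
T=lambda u,v:(220+(u+.5)/4.4-.5,165+(v+.5)/4.4-.5); S=lambda u,v:(235+(u+.5)/5-.5,140+(v+.5)/5-.5)
print('cam',ray(c,(280,210))[0],ray(d,(280,210))[0])
def tri(a,b):
    o1,d1=ray(c,a);o2,d2=ray(d,b)
    A=np.array([d1,-d2]).T; s=np.linalg.lstsq(A,o2-o1,rcond=None)[0]
    p,q=o1+s[0]*d1,o2+s[1]*d2; return ((p+q)/2).round(4),np.linalg.norm(p-q).round(4)
print('spindle',atz(c,T(350,199),.085),atz(d,S(229,300),.085))
print('grip',atz(c,T(52,243),.126),atz(d,S(97,470),.126),tri(T(52,243),S(97,470)))
print('peg',atz(c,T(185,265),.104),atz(d,S(193,408),.104))
print('pivot',atz(c,T(256,216),.085))
sc=[(234,127),(260,338),(692,68),(729,277)]
P=np.array([atz(c,T(*p),.013) for p in sc]);print(P.round(4))
y=(P[0]+P[1]-P[2]-P[3]);yaw=np.arctan2(-y[0],y[1]);print('yaw',yaw, P.mean(0))
# jaw/part/stop along clamp y
o=atz(c,T(350,199),.085)
for n,uv,z in [('jaw front top edge',(497,190),.045),('part L top',(537,190),.036),('part R top',(628,180),.036),('stop L',(635,180),.05)]:
    r=atz(c,T(*uv),z)-o; print(n,-r[0]*np.sin(yaw)+r[1]*np.cos(yaw))
E
```

```text
cam [ 0.33161049 -0.01661383  1.18561516] [0.09765714 0.64196011 0.92247504]
spindle [ 0.53109005 -0.03726973  0.085     ] [ 0.53037472 -0.0350616   0.085     ]
grip [0.49898657 0.11819687 0.126     ] [0.5012364  0.11506215 0.126     ] (array([0.4987, 0.1178, 0.1303]), np.float64(0.0008))
peg [0.49135224 0.05016568 0.104     ] [0.49706528 0.04645146 0.104     ]
pivot [0.5212793  0.01348129 0.085     ]
[[ 0.586   0.029   0.013 ]
 [ 0.4632  0.0122  0.013 ]
 [ 0.6235 -0.2373  0.013 ]
 [ 0.5009 -0.2552  0.013 ]]
yaw 0.13993655455069204 [ 0.54340833 -0.11285118  0.013     ]
jaw front top edge -0.08415962913346907
part L top -0.10758973727714352
part R top -0.1593864672955668
stop L -0.1607247422861815
```

```bash
cat >> h.py <<'E'
from scipy.spatial.transform import Rotation as Ro
def state(verbose=True):
    from bench import read_state
    s=read_state(); R=Ro.from_quat(s['eef_rot']).as_matrix()
    if verbose: print('t',round(s['time'],2),'p',np.round(s['ee_pos'],4),'yang',round(float(np.arctan2(R[1,1],R[0,1])),4),'z',R[:,2].round(3),'F',np.round(s['ft_force'],2),'w',round(s['width'],4),'q',np.round(s['joint_positions'],2))
    return s,R
def go(p,phi,pose0=None):
    """shift/rotvec (tool axes) to TCP p, tool-y at world angle phi, tool down"""
    s,R=state(False); p0=np.array(s['ee_pos'])
    if pose0 is not None:
        p0=np.array(pose0[:3]); f=pose0[3]; R=np.array([[-np.sin(f),np.cos(f),0],[np.cos(f),np.sin(f),0],[0,0,-1.]])
    Rt=np.array([[-np.sin(phi),np.cos(phi),0],[np.cos(phi),np.sin(phi),0],[0,0,-1.]])
    print('shift',(R.T@(np.array(p)-p0)).round(4),'turn',Ro.from_matrix(R.T@Rt).as_rotvec().round(4))
E
python3 - <<'E'
from h import *
state(); go([.492,.053,.25],0)
E
```

```text
t 0.1 p [ 0.2206 -0.5845  0.2915] yang -1.2099 z [-0.     0.001 -1.   ] F [ 0.46 -0.54  1.23] w 0.087 q [ 1.19  0.33 -0.06  1.46  0.02  1.35 -0.09]
shift [ 0.479  -0.5006  0.0421] turn [-1.1000e-03 -7.0000e-04 -1.2099e+00]
```

Call:
{"name": "arm_command", "arguments": {
  "commands": [
    [60, [0.27, -0.28, 0.02], [0, 0, -1.2]],
    [60, [0.27, -0.28, 0.02], [0, 0, -1.2]],
    [60, [0.27, -0.28, 0.02], [0, 0, -1.2]],
    [50, [0.27, -0.28, 0.02], [0, 0, -1.2]],
    [45, [0.27, -0.28, 0.02], [0, 0, -1.2]],
    [42, [0.27, -0.28, 0.02], [0, 0, -1.2]],
    [42, [0.27, -0.28, 0.02], [0, 0, -1.2]],
    [42, [0.27, -0.28, 0.02], [0, 0, -1.2]],
    [42, [0.27, -0.28, 0.02], [0, 0, -1.2]],
    [42, [0.27, -0.28, 0.02], [0, 0, -1.2]]
  ],
  "squeeze": 20
}}

```text
time: 0.93
ee_pos: [0.3763, -0.222, 0.2721]
eef_rot: [0.706, 0.708, 0.0, -0.0]
ft_force: [0.2, 0.4, -0.7]
width: 0.0378
```

```bash
python3 - <<'E'
from h import *
state(); go([.492,.053,.20],0)
E
```

```text
t 0.93 p [ 0.3763 -0.222   0.2721] yang 0.003 z [ 0.     0.001 -1.   ] F [ 0.18  0.36 -0.67] w 0.0378 q [ 0.89 -0.05 -0.45  1.93 -0.02  1.25  0.46]
shift [0.2746 0.1165 0.0723] turn [ 0.0002 -0.0006  0.003 ]
```

Call:
{"name": "arm_command", "arguments": {
  "commands": [
    [42, [0.275, 0.116, 0.07], [0, 0, 0]],
    [42, [0.275, 0.116, 0.07], [0, 0, 0]],
    [42, [0.275, 0.116, 0.07], [0, 0, 0]],
    [42, [0.275, 0.116, 0.07], [0, 0, 0]],
    [42, [0.275, 0.116, 0.07], [0, 0, 0]],
    [42, [0.275, 0.116, 0.07], [0, 0, 0]],
    [42, [0.275, 0.116, 0.07], [0, 0, 0]],
    [42, [0.275, 0.116, 0.07], [0, 0, 0]],
    [42, [0.275, 0.116, 0.07], [0, 0, 0]],
    [42, [0.275, 0.116, 0.07], [0, 0, 0]]
  ]
}}

```text
time: 1.77
ee_pos: [0.4929, 0.0471, 0.2017]
eef_rot: [0.71, 0.704, -0.0, -0.001]
ft_force: [0.6, -0.8, 0.8]
width: 0.0371
```

```bash
python3 - <<'E'
from h import *
from bench import camera
state(); go([.492,.053,.154],0)
c=camera('side');crop(c,215,120,160,140,4.2,'pics/s1.png')
E
```

```text
t 1.77 p [0.4929 0.0471 0.2017] yang -0.0079 z [-0.001  0.    -1.   ] F [ 0.58 -0.84  0.82] w 0.0371 q [ 0.51  0.2  -0.76  1.88  0.15  1.13 -0.31]
shift [ 0.0059 -0.0009  0.0477] turn [-0.0014 -0.0005 -0.0079]
```

View pics/s1.png

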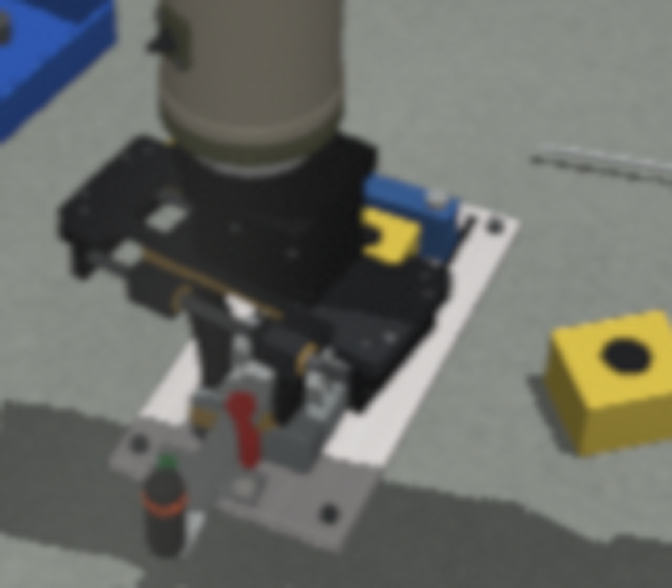

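The fingers hang either side of the red peg, which is at about (243,435) in the crop. I'll lower them now.

Call:
{"name": "arm_command", "arguments": {
  "commands": [
    [42, [0, 0, 0.024], [0, 0, 0]],
    [42, [0, 0, 0.048], [0, 0, 0]],
    [42, [0, 0, 0.048], [0, 0, 0]],
    [42, [0, 0, 0.048], [0, 0, 0]],
    [42, [0, 0.004, 0.048], [0, 0, 0]],
    [42, [0, 0.008, 0.048], [0, 0, 0]],
    [42, [0, 0.012, 0.048], [0, 0, 0]],
    [42, [0, 0.016, 0.048], [0, 0, 0]],
    [42, [0, 0.02, 0.048], [0, 0, 0]],
    [42, [0, 0.024, 0.048], [0, 0, 0]]
  ]
}}

```text
time: 2.65
ee_pos: [0.5169, 0.047, 0.1544]
eef_rot: [0.71, 0.704, -0.0, -0.001]
ft_force: [-3.2, 3.4, 0.2]
width: 0.0369
```

```bash
python3 - <<'E'
from h import *
from bench import camera
state()
c=camera('side');crop(c,215,120,160,140,4.2,'pics/s2.png')
c=camera('top');crop(c,200,150,200,110,4,'pics/t2.png')
E
```

```text
t 2.65 p [0.5169 0.047  0.1544] yang -0.0092 z [-0.002  0.001 -1.   ] F [-3.19  3.43  0.24] w 0.0369 q [ 0.47  0.31 -0.73  1.87  0.24  1.05 -0.37]
```

View pics/s2.png

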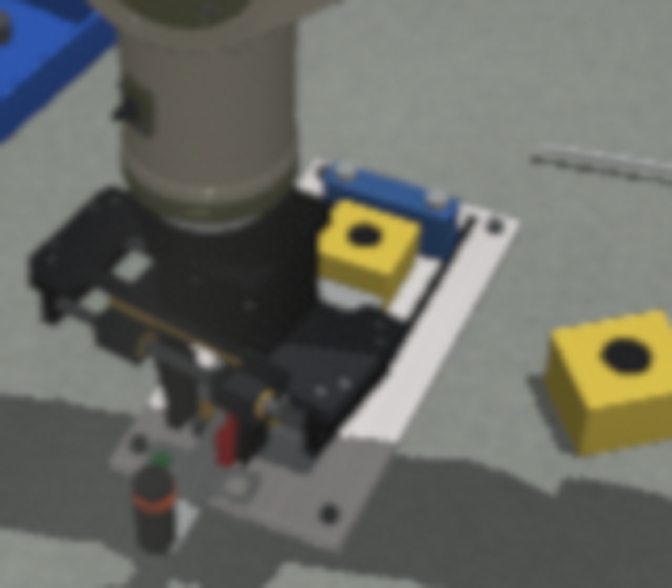

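View pics/t2.png

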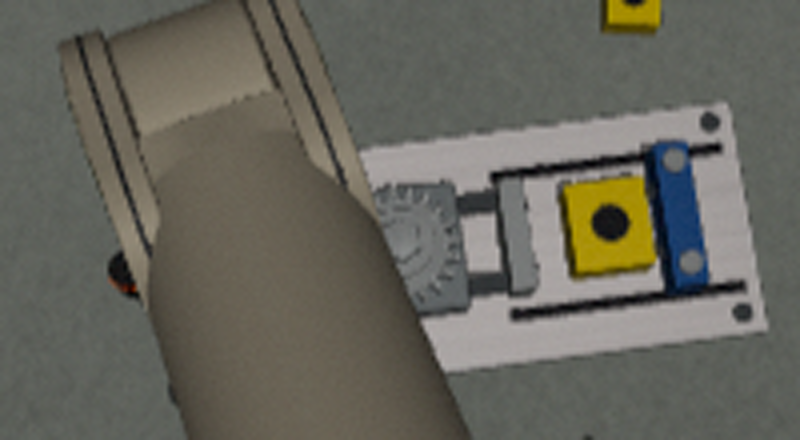

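The left finger presses the peg at about (226,437) and the handle has hardly moved. I'll carry on pushing, shifting a little towards the grip as I go.

Call:
{"name": "arm_command", "arguments": {
  "commands": [
    [42, [0.003, 0.004, 0], [0, 0, 0]],
    [42, [0.005, 0.008, 0], [0, 0, 0]],
    [42, [0.007, 0.012, 0], [0, 0, 0]],
    [42, [0.009, 0.016, 0], [0, 0, 0]],
    [42, [0.01, 0.02, 0], [0, 0, 0]],
    [42, [0.01, 0.023, 0], [0, 0, 0]],
    [42, [0.01, 0.026, 0], [0, 0, 0]],
    [42, [0.01, 0.029, 0], [0, 0, 0]],
    [42, [0.01, 0.032, 0], [0, 0, 0]],
    [42, [0.01, 0.034, 0], [0, 0, 0]]
  ]
}}

```text
time: 3.58
ee_pos: [0.5516, 0.0554, 0.1542]
eef_rot: [0.711, 0.703, -0.0, 0.0]
ft_force: [-2.3, -2.5, 1.0]
width: 0.0364
```

```bash
python3 - <<'E'
from h import *
from bench import camera
state()
c=camera('side');crop(c,215,120,160,140,4.2,'pics/s3.png')
E
```

```text
t 3.58 p [0.5516 0.0554 0.1542] yang -0.0103 z [-0. -0. -1.] F [-2.33 -2.47  0.95] w 0.0364 q [ 0.42  0.39 -0.71  1.78  0.29  1.08 -0.41]
```

View pics/s3.png

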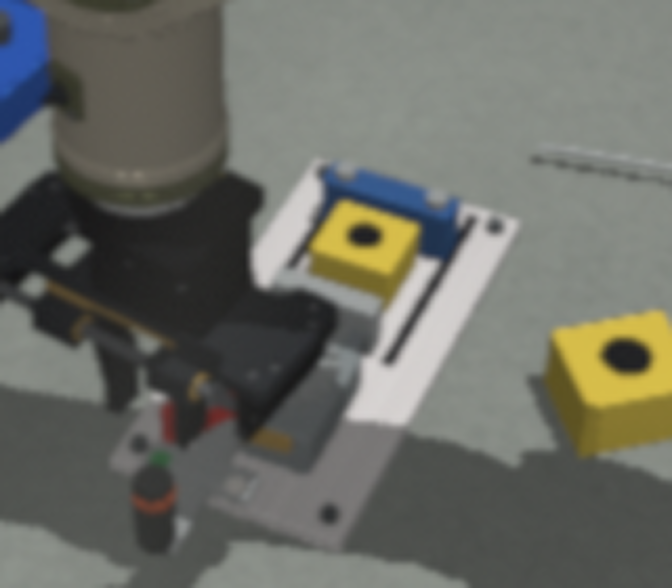

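Call:
{"name": "arm_command", "arguments": {
  "commands": [
    [42, [0, 0.002, 0], [0, 0, 0]],
    [42, [0, 0.004, 0], [0, 0, 0]],
    [42, [0, 0.005, 0], [0, 0, 0]],
    [42, [0, 0.006, 0], [0, 0, 0]],
    [42, [0, 0.007, 0], [0, 0, 0]],
    [42, [0, 0.008, 0], [0, 0, 0]],
    [42, [0, 0.009, 0], [0, 0, 0]],
    [42, [0, 0.01, 0], [0, 0, 0]],
    [42, [0, 0.011, 0], [0, 0, 0]],
    [42, [0, 0.012, 0], [0, 0, 0]]
  ]
}}

```text
time: 4.47
ee_pos: [0.5619, 0.0553, 0.1539]
eef_rot: [0.711, 0.704, -0.002, -0.001]
ft_force: [-10.8, -3.8, 6.4]
width: 0.0365
```

```bash
python3 - <<'E'
from h import *
from bench import camera
state()
c=camera('side');crop(c,215,120,160,140,4.2,'pics/s4.png')
E
```

```text
t 4.47 p [0.5619 0.0553 0.1539] yang -0.01 z [-0.004 -0.001 -1.   ] F [-10.85  -3.78   6.39] w 0.0365 q [ 0.41  0.41 -0.71  1.75  0.3   1.09 -0.41]
```

View pics/s4.png

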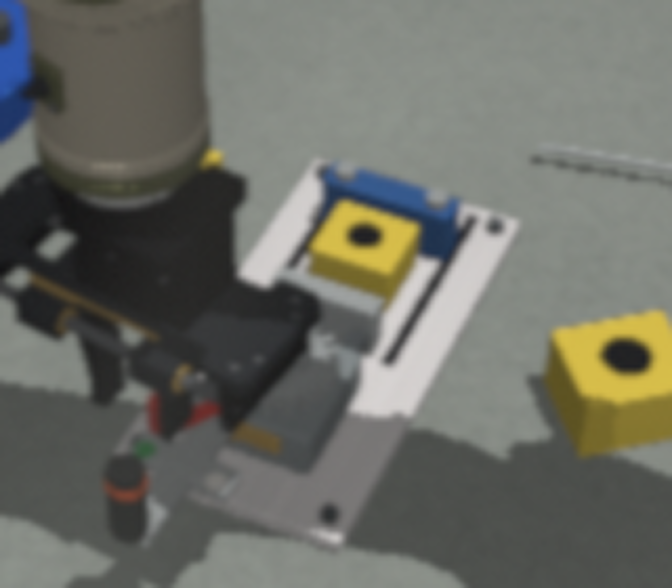

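The lever is at its stop: the force rose to 11 N and the handle has begun to follow. I'll back off and lift.

Call:
{"name": "arm_command", "arguments": {
  "commands": [
    [42, [0, -0.006, 0], [0, 0, 0]],
    [42, [0, -0.011, 0], [0, 0, 0]],
    [42, [0, -0.011, -0.015], [0, 0, 0]],
    [42, [0, -0.011, -0.04], [0, 0, 0]],
    [42, [0, -0.011, -0.055], [0, 0, 0]],
    [42, [0.04, -0.02, -0.055], [0, 0, 0]],
    [42, [0.068, -0.04, -0.055], [0, 0, 0]],
    [42, [0.068, -0.04, -0.055], [0, 0, 0]],
    [42, [0.068, -0.04, -0.055], [0, 0, 0]],
    [42, [0.068, -0.04, -0.055], [0, 0, 0]]
  ]
}}

```text
time: 5.35
ee_pos: [0.5242, 0.1238, 0.2095]
eef_rot: [0.711, 0.704, 0.0, 0.001]
ft_force: [0.3, 0.5, 0.6]
width: 0.0369
```

```bash
python3 - <<'E'
from h import *
from bench import camera
state()
c=camera('side');crop(c,215,120,160,140,4.2,'pics/s5.png');pickle.dump(c,open('side5.pkl','wb'))
c=camera('top');crop(c,200,150,200,110,4,'pics/t5.png');pickle.dump(c,open('top5.pkl','wb'))
E
```

```text
t 5.35 p [0.5242 0.1238 0.2095] yang -0.0098 z [ 0.001 -0.    -1.   ] F [0.33 0.49 0.63] w 0.0369 q [ 0.35  0.3  -0.78  1.76  0.23  1.17 -0.5 ]
```

View pics/s5.png

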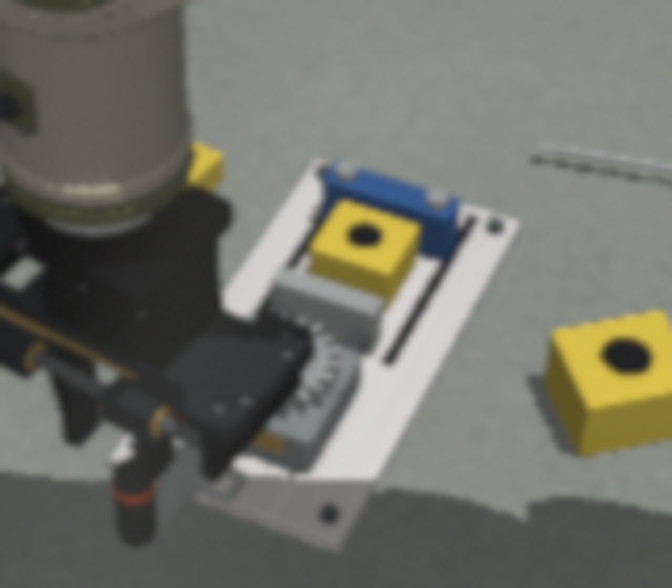

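View pics/t5.png

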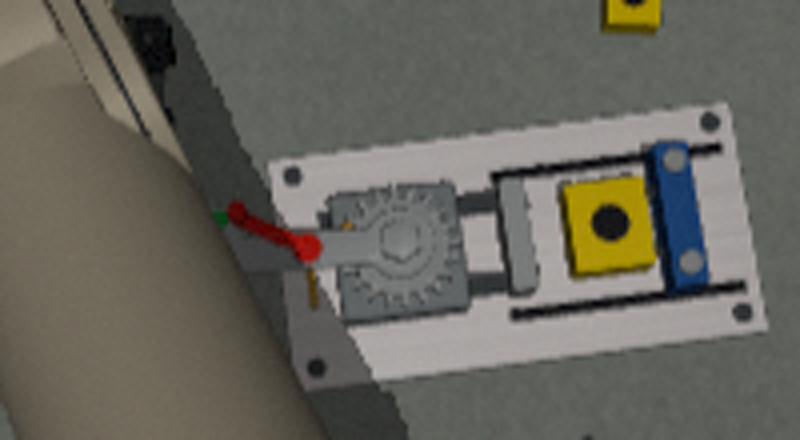

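The lever is over the green dot, with the peg at (236,210) in the top crop. Now I'll estimate the handle angle.

```bash
python3 - <<'E'
from h import *
c=pickle.load(open('top5.pkl','rb'));d=pickle.load(open('side5.pkl','rb'))
T=lambda u,v:(200+(u+.5)/4-.5,150+(v+.5)/4-.5); S=lambda u,v:(215+(u+.5)/4.2-.5,120+(v+.5)/4.2-.5)
s=atz(c,T(403,238),.085);p=atz(c,T(309,247),.083);g=atz(c,T(236,210),.104)
print(s,p,g)
a=lambda v:np.arctan2(-v[0],v[1])
th=a(p-s);print('handle ccw-from-y',th,'clampangle',.14-th,'lever',th-a(g-p),np.linalg.norm(p-s),np.linalg.norm(g-p))
print('side bottom ring', atz(d,S(135,505),.1))
S0=np.array([.531,-.036,0])
for th in (.05,.08,.1,.12): print(th,S0+.16*np.array([-np.sin(th),np.cos(th),0]))
E
```

```text
[ 0.53284975 -0.04015557  0.085     ] [0.52724086 0.01581056 0.083     ] [0.54518718 0.05839928 0.104     ]
handle ccw-from-y 0.09988578364257145 clampangle 0.04011421635742857 lever 0.4986919196693362 0.056282034337045754 0.050762870434689994
side bottom ring [0.51739624 0.12135118 0.1       ]
0.05 [0.52300333 0.12380004 0.        ]
0.08 [0.51821365 0.12348827 0.        ]
0.1 [0.51502665 0.12320067 0.        ]
0.12 [0.51184605 0.12284938 0.        ]
```

```bash
python3 - <<'E'
from h import *
go([.516,.122,.151],.095)
E
```

```text
shift [-0.001  -0.0085  0.0582] turn [ 0.0005  0.0003 -0.1068]
```

Call:
{"name": "arm_command", "arguments": {
  "commands": [
    [60, [-0.001, -0.008, 0], [0, 0, -0.1]],
    [60, [-0.001, -0.008, 0], [0, 0, -0.1]],
    [60, [-0.001, -0.008, 0.02], [0, 0, -0.1]],
    [60, [-0.001, -0.008, 0.04], [0, 0, -0.1]],
    [60, [-0.001, -0.008, 0.058], [0, 0, -0.1]],
    [60, [-0.001, -0.008, 0.058], [0, 0, -0.1]],
    [20, [-0.001, -0.008, 0.058], [0, 0, -0.1]],
    [10, [-0.001, -0.008, 0.058], [0, 0, -0.1]],
    [10, [-0.001, -0.008, 0.058], [0, 0, -0.1]],
    [10, [-0.001, -0.008, 0.058], [0, 0, -0.1]]
  ],
  "squeeze": 20
}}

```text
time: 6.28
ee_pos: [0.5166, 0.1232, 0.1523]
eef_rot: [0.675, 0.738, 0.001, 0.001]
ft_force: [-1.2, -0.4, 0.1]
width: 0.0329
```

```bash
python3 - <<'E'
from h import *
from bench import camera
state()
c=camera('side');crop(c,215,120,160,140,4.2,'pics/s6.png')
E
```

```text
t 6.28 p [0.5166 0.1232 0.1523] yang 0.0893 z [ 0.002  0.    -1.   ] F [-1.2  -0.37  0.11] w 0.0329 q [ 0.35  0.35 -0.77  1.84  0.28  1.06 -0.45]
```

View pics/s6.png

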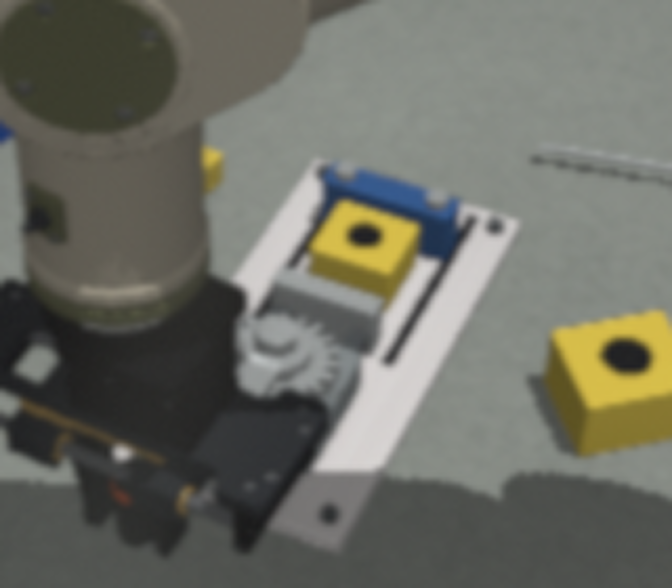

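The grip is between the fingers at about (120,495) in the crop. Next I'll close fully and drive clockwise.

Call:
{"name": "arm_command", "arguments": {
  "commands": [
    [5, [0, 0, 0], [0, 0, 0]],
    [5, [0, 0, 0], [0, 0, 0]],
    [5, [0, 0, 0], [0, 0, 0]],
    [5, [-0.0002, 0.008, 0], [0, 0, 0.05]],
    [5, [-0.0008, 0.016, 0], [0, 0, 0.1]],
    [5, [-0.0018, 0.0239, 0], [0, 0, 0.15]],
    [5, [-0.0032, 0.0318, 0], [0, 0, 0.2]],
    [5, [-0.005, 0.0396, 0], [0, 0, 0.25]],
    [5, [-0.0071, 0.0473, 0], [0, 0, 0.3]],
    [5, [-0.0097, 0.0549, 0], [0, 0, 0.35]]
  ],
  "squeeze": 25
}}

```text
time: 7.17
ee_pos: [0.5713, 0.1195, 0.1518]
eef_rot: [0.793, 0.609, -0.0, -0.0]
ft_force: [-4.3, 2.8, 8.4]
width: 0.0213
```

```bash
cat >>h.py <<'E'
def tang():
    s,R=state(); f=np.array(s['ft_force']); p=np.array(s['ee_pos'])-[.5315,-.0375,0]
    th=np.arctan2(-p[0],p[1]); print('psi',th.round(3),'theta',round(.14-th,3),'r',np.hypot(p[0],p[1]).round(4),'Ftan',-(f[0]*np.cos(th)+f[1]*np.sin(th)).round(2),'Frad',(-f[0]*np.sin(th)+f[1]*np.cos(th)).round(2))
E
python3 - <<'E'
from h import *
tang()
E
```

```text
t 7.17 p [0.5713 0.1195 0.1518] yang -0.2609 z [-0.001  0.001 -1.   ] F [-4.32  2.82  8.37] w 0.0213 q [ 0.26  0.45 -0.67  1.7   0.31  1.1  -0.77]
psi -0.248 theta 0.388 r 0.162 Ftan 4.88 Frad 1.67
```

Call:
{"name": "arm_command", "arguments": {
  "commands": [
    [5, [-0.0002, 0.008, -0.001], [0, 0, 0.05]],
    [5, [-0.0005, 0.0128, -0.001], [0, 0, 0.08]],
    [5, [0, -0.0032, -0.001], [0, 0, -0.02]],
    [5, [-0.0012, -0.0192, -0.001], [0, 0, -0.12]],
    [5, [-0.0039, -0.0349, -0.001], [0, 0, -0.22]],
    [5, [-0.0081, -0.0503, -0.001], [0, 0, -0.32]],
    [5, [-0.0138, -0.0652, -0.001], [0, 0, -0.42]],
    [5, [-0.0211, -0.0795, -0.001], [0, 0, -0.52]],
    [5, [-0.0298, -0.093, -0.001], [0, 0, -0.62]],
    [5, [-0.0397, -0.1055, -0.001], [0, 0, -0.72]]
  ]
}}

```text
time: 8.0
ee_pos: [0.4587, 0.1061, 0.1519]
eef_rot: [0.526, 0.851, -0.0, 0.0]
ft_force: [4.8, -5.4, -0.7]
width: 0.0216
```

```bash
python3 - <<'E'
from h import *
from bench import camera
tang()
c=camera('side');crop(c,215,120,160,140,4.2,'pics/s7.png')
c=camera('top');crop(c,200,150,200,110,4,'pics/t7.png');pickle.dump(c,open('top7.pkl','wb'))
E
```

```text
t 8.0 p [0.4587 0.1061 0.1519] yang 0.4641 z [ 0.    -0.001 -1.   ] F [ 4.79 -5.4  -0.72] w 0.0216 q [ 0.49  0.23 -0.88  1.98  0.21  1.02 -0.02]
psi 0.469 theta -0.329 r 0.161 Ftan -1.83 Frad -6.99
```

View pics/s7.png

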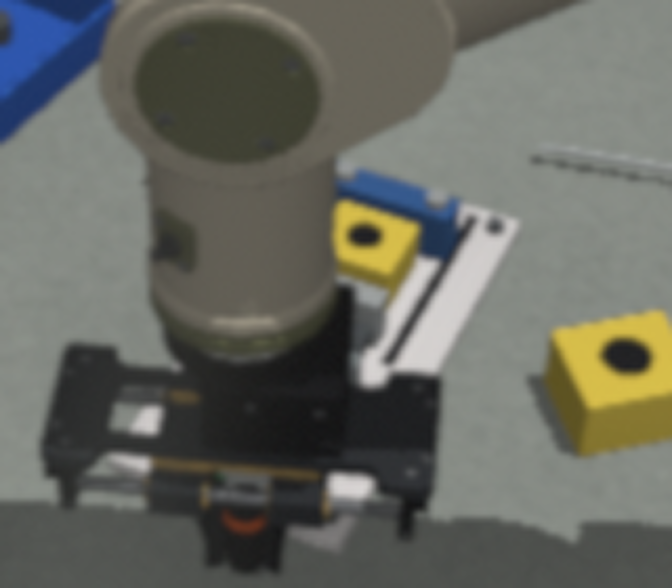

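View pics/t7.png

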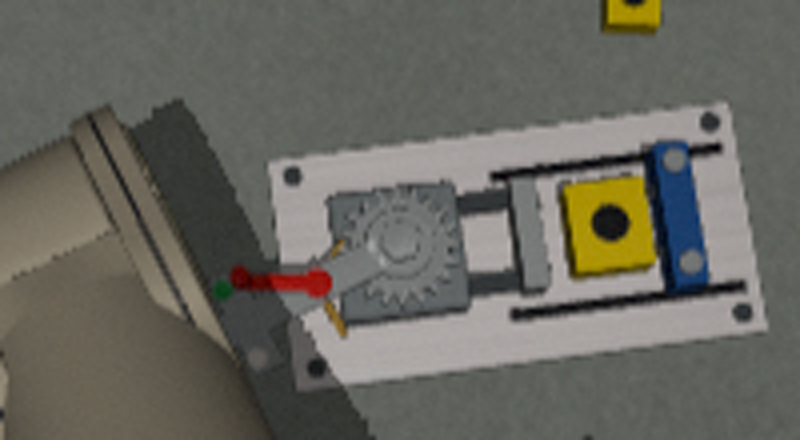

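The jaw edge has moved from about x=537 to 549 px in the top crop, so the drive works. I'll finish the return and start the second stroke.

Call:
{"name": "arm_command", "arguments": {
  "commands": [
    [5, [-0.0014, -0.0112, 0], [0, 0, -0.07]],
    [5, [-0.0024, -0.0207, 0], [0, 0, -0.13]],
    [5, [-0.0012, -0.008, 0], [0, 0, -0.05]],
    [5, [-0.0012, 0.008, 0], [0, 0, 0.05]],
    [5, [-0.0022, 0.0192, 0], [0, 0, 0.12]],
    [5, [-0.0042, 0.0318, 0], [0, 0, 0.2]],
    [5, [-0.0068, 0.0427, 0], [0, 0, 0.27]],
    [5, [-0.0102, 0.0534, 0], [0, 0, 0.34]],
    [5, [-0.0143, 0.0638, 0], [0, 0, 0.41]],
    [5, [-0.0191, 0.0739, 0], [0, 0, 0.48]]
  ]
}}

```text
time: 8.93
ee_pos: [0.5335, 0.1241, 0.1518]
eef_rot: [0.715, 0.699, -0.001, -0.001]
ft_force: [-6.0, 1.9, 4.1]
width: 0.0213
```

```bash
python3 - <<'E'
from h import *
from bench import camera
tang()
c=camera('top');crop(c,300,175,110,75,7,'pics/t8.png');pickle.dump(c,open('top8.pkl','wb'))
E
```

```text
t 8.93 p [0.5335 0.1241 0.1518] yang -0.0233 z [-0.003  0.    -1.   ] F [-6.    1.92  4.14] w 0.0213 q [ 0.32  0.39 -0.75  1.79  0.3   1.08 -0.56]
psi -0.013 theta 0.153 r 0.1616 Ftan 6.03 Frad 1.85
```

View pics/t8.png

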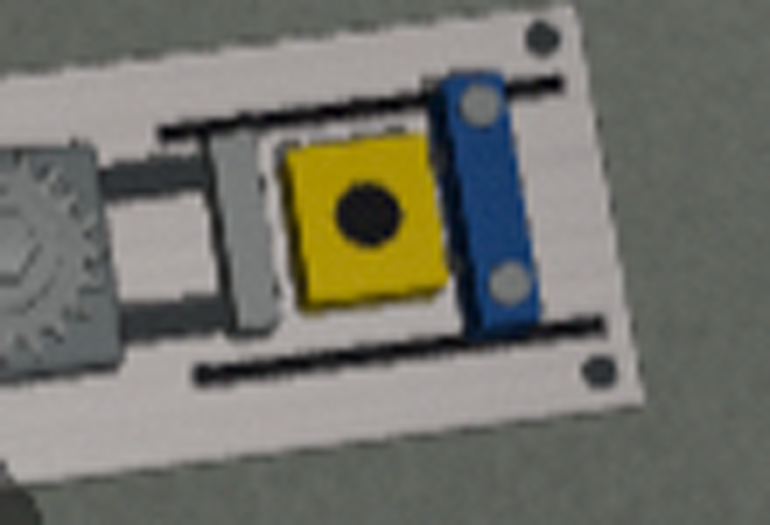

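Call:
{"name": "arm_command", "arguments": {
  "commands": [
    [5, [0, 0.0032, 0], [0, 0, 0.02]],
    [5, [-0.0001, 0.0064, 0], [0, 0, 0.04]],
    [5, [-0.0003, 0.0096, 0], [0, 0, 0.06]],
    [5, [-0.0005, 0.0128, 0], [0, 0, 0.08]],
    [5, [-0.0008, 0.016, 0], [0, 0, 0.1]],
    [5, [-0.0012, 0.0192, 0], [0, 0, 0.12]],
    [5, [-0.0016, 0.0223, 0], [0, 0, 0.14]],
    [5, [-0.002, 0.0255, 0], [0, 0, 0.16]],
    [5, [-0.0026, 0.0286, 0], [0, 0, 0.18]],
    [5, [-0.0032, 0.0318, 0], [0, 0, 0.2]]
  ]
}}

```text
time: 9.82
ee_pos: [0.5646, 0.1208, 0.1519]
eef_rot: [0.78, 0.626, -0.0, -0.001]
ft_force: [-4.1, 5.8, -0.3]
width: 0.0214
```

```bash
python3 - <<'E'
from h import *
from bench import camera
tang()
c=camera('top');crop(c,300,175,110,75,7,'pics/t9.png');pickle.dump(c,open('top9.pkl','wb'))
E
```

```text
t 9.82 p [0.5646 0.1208 0.1519] yang -0.2176 z [-0.002  0.002 -1.   ] F [-4.08  5.78 -0.26] w 0.0214 q [ 0.28  0.44 -0.69  1.72  0.31  1.1  -0.73]
psi -0.206 theta 0.346 r 0.1618 Ftan 5.17 Frad 4.83
```

View pics/t9.png

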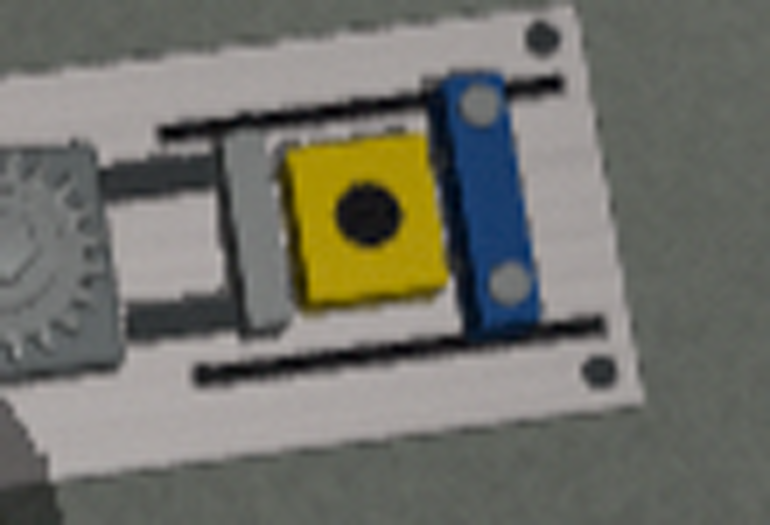

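The jaw's right edge is at about x=280, close to the part's left edge at about 290, and the part hasn't moved yet. I'll drive 0.1 rad more, slowly.

Call:
{"name": "arm_command", "arguments": {
  "commands": [
    [5, [0.0008, 0.0016, 0], [0, 0, 0.01]],
    [5, [0.001, 0.0032, 0], [0, 0, 0.02]],
    [5, [0.001, 0.0048, 0], [0, 0, 0.03]],
    [5, [0.0009, 0.0064, 0], [0, 0, 0.04]],
    [5, [0.0008, 0.008, 0], [0, 0, 0.05]],
    [5, [0.0007, 0.0096, 0], [0, 0, 0.06]],
    [5, [0.0006, 0.0112, 0], [0, 0, 0.07]],
    [5, [0.0005, 0.0128, 0], [0, 0, 0.08]],
    [5, [0.0004, 0.0144, 0], [0, 0, 0.09]],
    [5, [0.0002, 0.016, 0], [0, 0, 0.1]]
  ]
}}

```text
time: 10.7
ee_pos: [0.5803, 0.117, 0.1519]
eef_rot: [0.81, 0.586, -0.0, -0.001]
ft_force: [-4.3, 3.5, 0.7]
width: 0.0215
```

```bash
python3 - <<'E'
from h import *
from bench import camera
tang()
c=camera('top');crop(c,300,175,110,75,7,'pics/t10.png');pickle.dump(c,open('top10.pkl','wb'))
E
```

```text
t 10.7 p [0.5803 0.117  0.1519] yang -0.3177 z [-0.002  0.001 -1.   ] F [-4.31  3.52  0.66] w 0.0215 q [ 0.26  0.46 -0.66  1.68  0.31  1.11 -0.82]
psi -0.306 theta 0.446 r 0.1621 Ftan 5.17 Frad 2.06
```

View pics/t10.png

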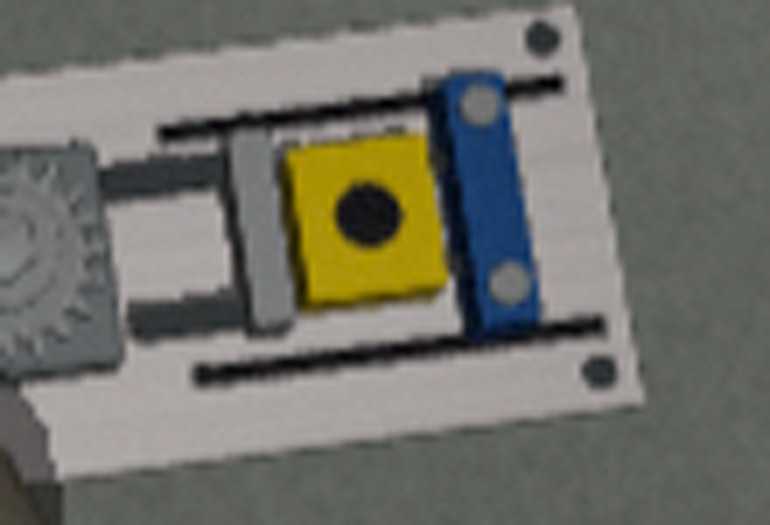

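Call:
{"name": "arm_command", "arguments": {
  "commands": [
    [5, [-0.0008, -0.016, 0], [0, 0, -0.1]],
    [5, [-0.0032, -0.0318, 0], [0, 0, -0.2]],
    [5, [-0.0071, -0.0473, 0], [0, 0, -0.3]],
    [5, [-0.0126, -0.0623, 0], [0, 0, -0.4]],
    [5, [-0.0196, -0.0767, 0], [0, 0, -0.5]],
    [5, [-0.0279, -0.0903, 0], [0, 0, -0.6]],
    [5, [-0.0376, -0.1031, 0], [0, 0, -0.7]],
    [5, [-0.0418, -0.1079, 0], [0, 0, -0.74]],
    [5, [-0.0376, -0.1031, 0], [0, 0, -0.7]],
    [5, [-0.0327, -0.0969, 0], [0, 0, -0.65]]
  ]
}}

```text
time: 11.58
ee_pos: [0.4778, 0.1144, 0.1518]
eef_rot: [0.582, 0.813, -0.001, -0.0]
ft_force: [-6.3, -0.9, 2.1]
width: 0.0217
```

```bash
python3 - <<'E'
from h import *
tang()
E
```

```text
t 11.58 p [0.4778 0.1144 0.1518] yang 0.3293 z [-0.002 -0.002 -1.   ] F [-6.35 -0.93  2.14] w 0.0217 q [ 0.44  0.28 -0.85  1.93  0.25  1.04 -0.19]
psi 0.34 theta -0.2 r 0.1611 Ftan 6.3 Frad 1.24
```

Call:
{"name": "arm_command", "arguments": {
  "commands": [
    [5, [0, 0.0024, 0], [0, 0, 0.015]],
    [5, [-0.0001, 0.0048, 0], [0, 0, 0.03]],
    [5, [-0.0002, 0.0072, 0], [0, 0, 0.045]],
    [5, [-0.0003, 0.0096, 0], [0, 0, 0.06]],
    [5, [-0.0005, 0.012, 0], [0, 0, 0.075]],
    [5, [-0.0006, 0.0144, 0], [0, 0, 0.09]],
    [5, [-0.0009, 0.0168, 0], [0, 0, 0.105]],
    [5, [-0.0012, 0.0192, 0], [0, 0, 0.12]],
    [5, [-0.0015, 0.0215, 0], [0, 0, 0.135]],
    [5, [-0.0018, 0.0239, 0], [0, 0, 0.15]]
  ]
}}

```text
time: 12.42
ee_pos: [0.5014, 0.121, 0.1518]
eef_rot: [0.64, 0.768, -0.001, -0.001]
ft_force: [-6.3, -1.3, 2.0]
width: 0.0212
```

```bash
python3 - <<'E'
from h import *
from bench import camera
tang()
c=camera('top');crop(c,300,175,110,75,7,'pics/t11.png');pickle.dump(c,open('top11.pkl','wb'))
E
```

```text
t 12.42 p [0.5014 0.121  0.1518] yang 0.1811 z [-0.002 -0.001 -1.   ] F [-6.32 -1.34  2.  ] w 0.0212 q [ 0.39  0.33 -0.81  1.87  0.28  1.05 -0.36]
psi 0.188 theta -0.048 r 0.1613 Ftan 6.46 Frad -0.13
```

View pics/t11.png

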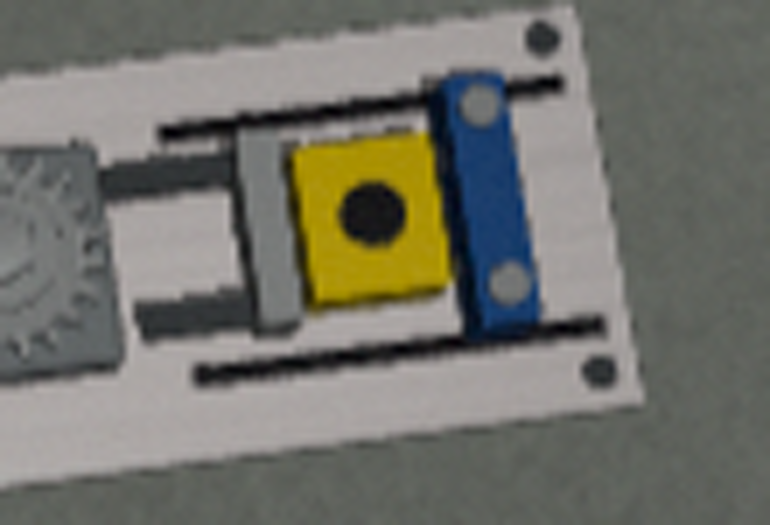

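The part is now moving towards the stop; its dot went from 368 to 372 px. I'll continue slowly by feel.

Call:
{"name": "arm_command", "arguments": {
  "commands": [
    [5, [0, 0.0016, 0], [0, 0, 0.01]],
    [5, [0, 0.0032, 0], [0, 0, 0.02]],
    [5, [-0.0001, 0.0048, 0], [0, 0, 0.03]],
    [5, [-0.0001, 0.0064, 0], [0, 0, 0.04]],
    [5, [-0.0002, 0.008, 0], [0, 0, 0.05]],
    [5, [-0.0003, 0.0096, 0], [0, 0, 0.06]],
    [5, [-0.0004, 0.0112, 0], [0, 0, 0.07]],
    [5, [-0.0005, 0.0128, 0], [0, 0, 0.08]],
    [5, [-0.0006, 0.0144, 0], [0, 0, 0.09]],
    [5, [-0.0008, 0.016, 0], [0, 0, 0.1]]
  ]
}}

```text
time: 13.3
ee_pos: [0.5172, 0.1233, 0.1518]
eef_rot: [0.678, 0.735, -0.001, -0.001]
ft_force: [-5.9, -0.1, 1.1]
width: 0.0215
```

```bash
python3 - <<'E'
from h import *
tang()
E
```

```text
t 13.3 p [0.5172 0.1233 0.1518] yang 0.0817 z [-0.002 -0.001 -1.   ] F [-5.9  -0.14  1.13] w 0.0215 q [ 0.35  0.36 -0.78  1.83  0.29  1.07 -0.46]
psi 0.089 theta 0.051 r 0.1614 Ftan 5.89 Frad 0.38
```

Call:
{"name": "arm_command", "arguments": {
  "commands": [
    [5, [0, 0.0016, 0], [0, 0, 0.01]],
    [5, [0, 0.0032, 0], [0, 0, 0.02]],
    [5, [-0.0001, 0.0048, 0], [0, 0, 0.03]],
    [5, [-0.0001, 0.0064, 0], [0, 0, 0.04]],
    [5, [-0.0002, 0.008, 0], [0, 0, 0.05]],
    [5, [-0.0003, 0.0096, 0], [0, 0, 0.06]],
    [5, [-0.0004, 0.0112, 0], [0, 0, 0.07]],
    [5, [-0.0005, 0.0128, 0], [0, 0, 0.08]],
    [5, [-0.0006, 0.0144, 0], [0, 0, 0.09]],
    [5, [-0.0008, 0.016, 0], [0, 0, 0.1]]
  ]
}}

```text
time: 14.13
ee_pos: [0.5328, 0.1241, 0.1518]
eef_rot: [0.713, 0.701, -0.001, -0.001]
ft_force: [-8.7, 0.3, 3.5]
width: 0.0215
```

```bash
python3 - <<'E'
from h import *
from bench import camera
tang()
c=camera('top');crop(c,300,175,110,75,7,'pics/t12.png')
E
```

```text
t 14.13 p [0.5328 0.1241 0.1518] yang -0.0179 z [-0.003 -0.    -1.   ] F [-8.66  0.27  3.48] w 0.0215 q [ 0.32  0.39 -0.75  1.8   0.3   1.08 -0.55]
psi -0.008 theta 0.148 r 0.1616 Ftan 8.66 Frad 0.19
```

View pics/t12.png

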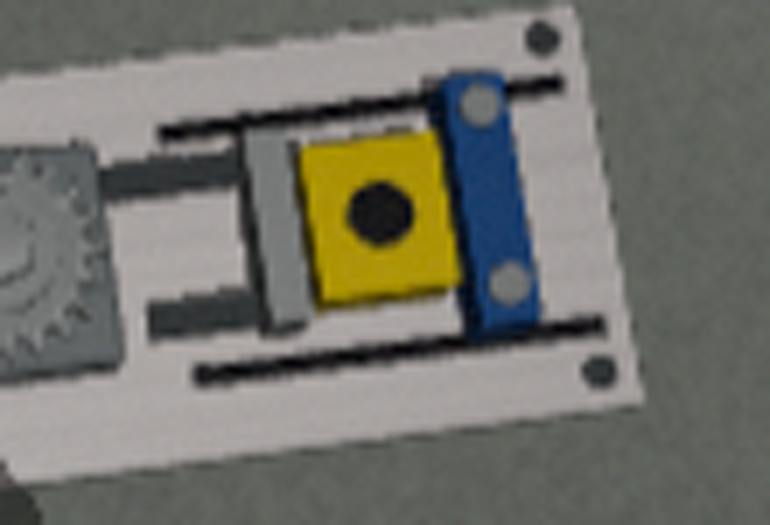

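The force has risen to 8.7 N, so the part is pinched. I'll add about 0.08 rad slowly.

Call:
{"name": "arm_command", "arguments": {
  "commands": [
    [5, [0, 0.0013, 0], [0, 0, 0.008]],
    [5, [0, 0.0026, 0], [0, 0, 0.016]],
    [5, [0, 0.0038, 0], [0, 0, 0.024]],
    [5, [-0.0001, 0.0051, 0], [0, 0, 0.032]],
    [5, [-0.0001, 0.0064, 0], [0, 0, 0.04]],
    [5, [-0.0002, 0.0077, 0], [0, 0, 0.048]],
    [5, [-0.0002, 0.009, 0], [0, 0, 0.056]],
    [5, [-0.0003, 0.0102, 0], [0, 0, 0.064]],
    [5, [-0.0004, 0.0115, 0], [0, 0, 0.072]],
    [5, [-0.0005, 0.0128, 0], [0, 0, 0.08]]
  ]
}}

```text
time: 15.02
ee_pos: [0.5451, 0.1237, 0.1517]
eef_rot: [0.741, 0.672, -0.002, -0.001]
ft_force: [-12.4, 0.2, 6.0]
width: 0.0215
```

```bash
python3 - <<'E'
from h import *
tang()
E
```

```text
t 15.02 p [0.5451 0.1237 0.1517] yang -0.0972 z [-0.004 -0.    -1.   ] F [-12.37   0.16   6.02] w 0.0215 q [ 0.3   0.41 -0.73  1.76  0.3   1.09 -0.63]
psi -0.084 theta 0.224 r 0.1618 Ftan 12.34 Frad -0.88
```

A slow pull now takes 12.3 N, which is about 45 N of clamping and within the target. I'll let go and lift.

Call:
{"name": "arm_command", "arguments": {
  "commands": [
    [5, [0, -0.0015, 0], [0, 0, 0]],
    [5, [0, -0.0025, 0], [0, 0, 0]],
    [55, [0, -0.0025, 0], [0, 0, 0]],
    [55, [0, -0.0025, 0], [0, 0, 0]],
    [55, [0, -0.0025, 0], [0, 0, 0]],
    [55, [0, -0.0025, 0], [0, 0, 0]],
    [55, [0, -0.0025, -0.02], [0, 0, 0]],
    [55, [0, -0.0025, -0.05], [0, 0, 0]],
    [55, [0, -0.0025, -0.085], [0, 0, 0]],
    [55, [0, -0.0025, -0.12], [0, 0, 0]]
  ]
}}

```text
time: 15.85
ee_pos: [0.5443, 0.1233, 0.2735]
eef_rot: [0.741, 0.672, 0.0, -0.0]
ft_force: [2.3, 0.1, 0.3]
width: 0.0477
```

```bash
python3 - <<'E'
from h import *
from bench import camera
tang()
c=camera('side');crop(c,215,120,160,140,4.2,'pics/s13.png')
c=camera('top');crop(c,220,150,180,110,4.4,'pics/t13.png')
E
```

```text
t 15.85 p [0.5443 0.1233 0.2735] yang -0.0983 z [ 0.  0. -1.] F [2.3  0.13 0.28] w 0.0477 q [ 0.35  0.28 -0.77  1.64  0.2   1.31 -0.55]
psi -0.08 theta 0.22 r 0.1614 Ftan -2.28 Frad 0.31
```

View pics/s13.png

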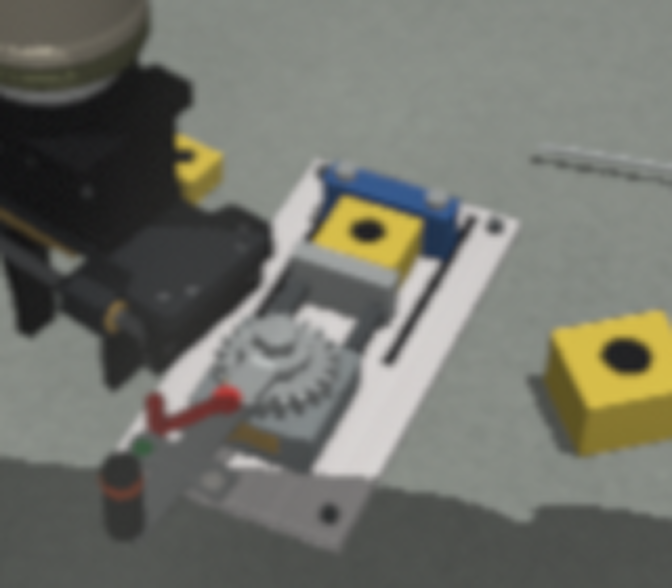

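View pics/t13.png

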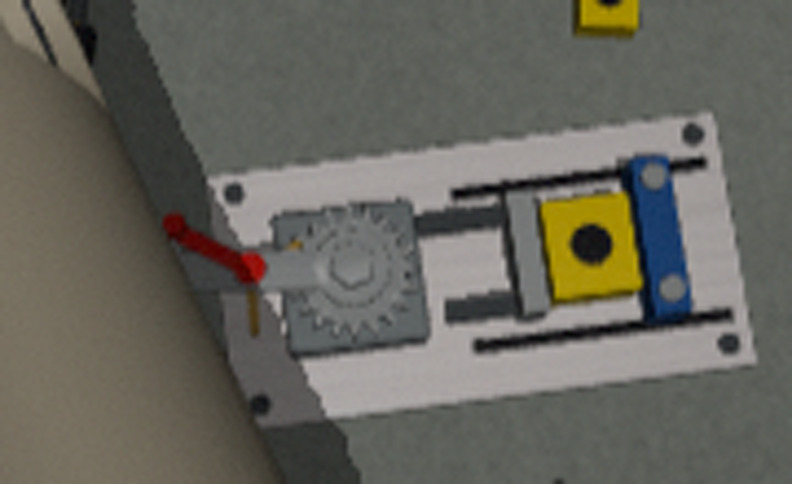

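The side view shows the jaw at (345,270) pressing the part at (365,235) against the blue stop, the lever on the green dot with its peg at (157,410), and the gripper clear. Handing in.

```bash
python3 - <<'E'
from bench import *
print(close_job())
E
```

```text
the job is handed in; nothing more can be done
None
```

The yellow part is clamped against the blue stop at an estimated 45 N, inside the 35 to 50 N aim. I handed the job in after about 16 s of the 72 s allowed.

- **Lever:** I pushed the red lever over to the green dot until it met its stop. The picture gave about +0.50 rad.
- **Clamping:** I drove the handle clockwise in three strokes, and the jaw pushed the middle-sized block up to the stop. I stopped when a slow pull took 12.3 N at the grip. That was one reading with roughly half a newton of noise, and I did not pull again to confirm it.
- **Release:** I opened the gripper and lifted clear. The last pictures show the jaw and stop tight on the part and the lever still on the green dot. In the pictures I took, nothing else looked disturbed.
- **Last checks that disagreed:**
  - The handle ended nearer 0.11 rad than the 0.22 rad where I stopped pulling. It seems to have swung back in its idle direction on release, which should not loosen the screw.
  - The force reading after lifting was 2.3 N, although nothing was touching the gripper. I took that to be motion of the arm.

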